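# Clamp a filter cartridge under a rising-stem screw

## Task

Push the steel filter cartridge along its channel until it is fully home against the stop, then screw the T-knob down, going down with it as it turns, until the clamp pad holds the cartridge with about 12 newtons, and let go. Never squeeze the cartridge with more than 20 newtons, do not pull or push the knob along its stem, and leave the bottle, jar and vial tray alone.

Things in the scene. Friction and masses are not known exactly. Their poses are not given: they have to be found in the camera images.
- clamp: Fixed aluminium clamp base 240 x 100 x 20 mm with a grey bridge. Origin on the bench under the vertical stem axis; x along the channel to the stop, z up. In mm: base x -180 to 60; channel floor z = 20; rails (inner faces y = +-16, 6 thick) to z = 34, x -110 to 45; bridge x +-20, y +-45, z 95 to 115, with a 26 wide bush on it to z = 121; channel open above and behind the bridge (x below -20).
- stop_face (a point): Centre of the face of the fixed steel stop (44 mm wide, top at z = 54 mm) at the end of the channel, 35 mm beyond the stem axis and 35 mm above the bench; axes as the clamp's.
- cartridge: Loose steel block-shaped filter cartridge, 120 x 28 x 30 mm, about 0.25 kg (0.7 to 1.3 times that), lying lengthwise in the channel (2 mm play each side), pulled back 30 to 55 mm from the stop. Origin at the centre of its underside, x towards the stop, z up. When home its tail end is 85 mm before the stem axis.
- cartridge_front (a point): Centre of the cartridge's front end face (the end towards the stop), 15 mm above its underside.
- cartridge_tail (a point): Centre of the cartridge's tail end face (the end towards the robot), 15 mm above its underside; push here, with the fingertips above the rails.
- stem: Steel stem, 14 mm diameter, with a round 26 mm pad under it that presses on the cartridge from above. Origin on its axis, 100 mm above the bench at knob = 0. The pad hangs on a spring: 3 N per mm of stem travel after touching. A hand-set spacer, not reported, shifts the pad by up to 10 mm: at knob = 0 its gap to the cartridge is 12 to 22 mm. So feel for the touch, as a rise of the turning torque.
- knob_grip (a point): Centre of the black T-bar grip of the knob, on the stem axis: bar 56 mm long, 16 mm thick, 24 mm high, plain flat sides, 174 mm above the bench with knob = 0. Its x axis runs along the bar, z up. Grasp it across its thickness from above. It turns with the knob and goes down with the stem.
- knob (a joint): Knob angle (rad), growing clockwise from above, 0 to 6; starts at 0 to 1.0. At 0 the bar lies along the clamp's x. The quick thread lowers stem, pad and bar 7.0 mm per rad clockwise (44 mm a turn). Friction torque is about 0.14 N m plus 0.01 per rad/s, so it stays where left; pressing with F newtons adds 0.007 x F N m (0.084 at 12 N) to the torque needed.
- cap (a joint): Travel (m, up positive) of the T-bar on its short sprung spline along the stem, 0 at rest, 4 N per mm. The grip must follow the stem's travel: more than 3 mm (12 N) either way is forbidden, since it would unsnap the bar.
- bottle: Bystander: glass bottle with blue cap, 70 mm diameter, 160 mm high; origin under its centre.
- vial_jar: Bystander: amber jar with white lid, 52 mm diameter, 70 mm high; origin under its centre.
- vial_tray: Bystander: open white tray with compartments, 120 x 90 x 35 mm; origin under its centre.
There are look-alikes about, which are no part of the job. Of the things like the cartridge, leave any that is green or purple; of the rest the larger one is meant.

How it is judged:
By the outcome, as a careful person would: the job done as asked, in the order asked, and still so for the second after the job is handed in, with the robot touching nothing.
It also fails if it takes over 72 s, if anything falls off the work surface, if the arm or the gripper's body presses on something with over 40 N, if the wrist force passes 120 N, or if a joint passes its speed limit or range.

## Robot

A 7-joint arm with a two-finger parallel gripper is mounted at the origin on the work surface. World frame = base frame: x ahead of the robot, y to its left, z up, the work surface at z = 0. Lengths are in m, angles in degrees, forces in N, time in s.
With the tool pointing down it reaches from about 0.425 to 0.875 m from the base axis. Payload 4.7 kg.
Tool frame: the origin (TCP) lies between the finger pads; the fingertips stand 8 mm ahead of it and the grasp point (between the pads) lies 11 mm behind it (env.tip_extent is the distance from the TCP to the fingertips, in m); z points along the fingers, y is the line along which they close (so a half turn about z gives the same grasp; the last joint's range is limited). The gripper opens to 87 mm and grips with 3 to 60 N. Pads are 19 mm wide; open, the fingers measure 117 mm over their backs; the gripper's body (75 mm by 190 mm) begins 51 mm behind the grasp point.
Start: joints at [66.87, 18.392, -4.016, 83.108, 1.295, 78.541, -3.26], TCP at [0.264, -0.594, 0.231] pointing down, gripper open.
Joint ranges: [-163.93, 163.93], [-17.29, 119.83], [-79.2, 71.16], [3.27, 140.29], [-89.18, 269.18], [5.43, 117.66], [-154.24, 154.24]. Speed limits (degrees/s): [147.25, 147.25, 180, 180, 180, 180, 180].

## Interface

Orientations are given as [roll, pitch, yaw] about the fixed x, y, z axes, in that order (R = Rz(yaw) Ry(pitch) Rx(roll)).
In Python, from cell import sensors, vision, workorder, env gives the robot as it stands.
- The arm moves only by the tool drive_tool, never from a script. Its argument "moves" is a list of rows, each an object of numbers: "x", "y", "z": the shift along the tool's x, y, z in mm; "rx", "ry", "rz": the turn, a rotation vector about the tool's x, y, z in rad; "fingers": the closure, from -1 (fully open) to 1 (shut). In form: [{"x": .., "y": .., "z": .., "rx": .., "ry": .., "rz": .., "fingers": ..}, ...]. A call has 1 to 20 rows; each row is the pose to reach, as a shift and turn from the pose commanded when the call began, along the tool's axes at that moment; what a row does not reach only later rows make up. A row lasts 1/8 s, in which the tool goes at most 62.5 mm and 10.7 degrees, less where a joint would pass 70% of its speed; a pose out of reach is approached as far as the arm can. A call with a gripper value outside its range is refused whole. The fingers move at their own pace and stop on an object; "force" is the grip in N (left out, the last holds). Time passes only in rows, so rows that repeat a pose let the fingers close. It gives the time, the measured TCP pose, the force, the opening and the grip force at its end, in the units of the state.
- sensors.get_obs(): the state, without advancing time (a new reading comes with each control period).
- vision.read_camera(name): name is "scene" or "side" or "wrist"; returns a dict with "image" (420x560x3 uint8, red, green, blue), "fx", "fy", "cx", "cy" (pixels), "R" (3x3) and "t" (3): a world point X has camera coordinates R X + t. Camera axes: x right, y down, z forward; pixel columns grow to the right and rows downward; lengths in m; the calibration is good to about 2 mm. A picture is of the moment at which its call begins. There is no depth.
- workorder.sign_off(): hands the job in; it is judged then, once.
The state is a dict: "time_s": time; "qpos": joint angles; "joint_velocities": joint speeds; "effort": joint torques, N m; "tool_pos": TCP position; "tool_rot": TCP orientation; "force": force on the tool from outside, world axes, zero at the start; "wrist_torque": the same for the moment, N m; "grip_width": finger opening in m; "grasp_force": force on a finger pad.
Only numpy, scipy, OpenCV 4.12 (cv2) and the standard library are available. Lean on these libraries where they do the work, as an engineer would, in place of code of your own. Each camera call takes 0.05 s, during which the arm holds its last target. There are 200 camera calls.

## Working session

There is one attempt and no reset: what is moved stays moved. The work goes in short steps, Python scripts to look and compute and a tool call to move; the robot and the scene stay as the last step left them, time stands still between calls to the robot, and variables do not carry over. Pictures are saved under pics/ and viewed, at most 10 in all, crops included, and the job is handed in when it is done.

Besides the shell and the picture viewer there is one more tool, called after "Call:" as name(argument=value, ...) on one line, values as JSON. drive_tool: Moves the arm, as the interface text tells. Its arguments: {"type":"object","properties":{"moves":{"type":"array"},"force":{"type":"number"}},"required":["moves"]}

```bash
mkdir -p pics; ls
python3 - <<'E'
from cell import sensors, vision, workorder, env
import cv2,numpy as np
o=sensors.get_obs();print({k:np.round(v,3) for k,v in o.items()},env.tip_extent)
for n in ("scene","side"):
    c=vision.read_camera(n);cv2.imwrite(f"pics/{n}0.png",c["image"][:,:,::-1]);print(n,c["fx"],c["cx"],c["cy"],np.round(c["R"],3).tolist(),np.round(c["t"],3))
E
```

```text
pics
{'time_s': np.float64(0.0), 'qpos': array([66.87 , 18.44 , -4.016, 83.174,  1.296, 78.542, -3.26 ]), 'joint_velocities': array([ 0.05 , -0.022, -0.056, -0.051,  0.003,  0.064, -0.047]), 'effort': array([-0.0000e+00, -4.9129e+01, -4.0400e-01, -3.1253e+01, -6.4000e-02,
        4.4000e-02,  0.0000e+00]), 'tool_pos': array([ 0.263, -0.594,  0.229]), 'tool_rot': array([-1.79889e+02,  6.00000e-03,  2.39400e+01]), 'force': array([-0.066, -0.942, -0.279]), 'wrist_torque': array([ 0.025, -0.028, -0.002]), 'grasp_force': np.float64(0.0), 'grip_width': np.float64(0.087)} 0.008
scene 410.856660767963 279.3880394577218 208.08154050460215 [[0.714, 0.7, 0.002], [0.394, -0.399, -0.828], [-0.579, 0.592, -0.561]] [-0.405 -0.124  1.399]
side 414.41136449956537 283.38928205823163 213.85213817639175 [[0.994, -0.112, -0.018], [-0.098, -0.769, -0.632], [0.057, 0.629, -0.775]] [-0.592  0.132  1.049]
```

View pics/scene0.png

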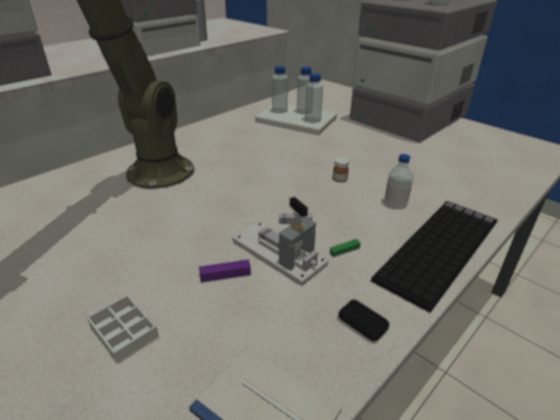

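View pics/side0.png

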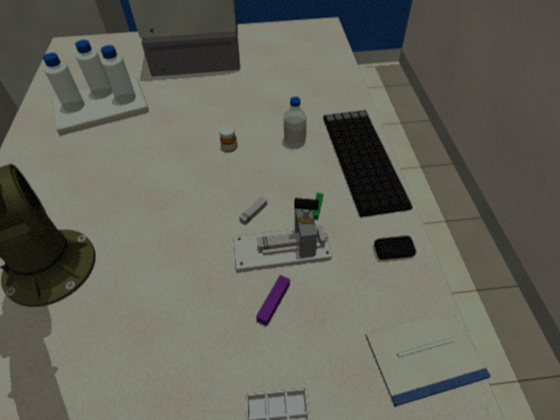

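The robot is at the left. The clamp is at about (280,245) in the scene view and (282,245) in the side view, with purple and green look-alikes and a small grey one at side (253,210). I'll zoom in on both views.

Run:
```python
import cv2,numpy as np
a=cv2.imread("pics/scene0.png")[190:285,225:335];b=cv2.imread("pics/side0.png")[190:285,230:340]
r=lambda i:cv2.resize(i,None,fx=6,fy=6,interpolation=cv2.INTER_CUBIC)
a=cv2.resize(a,(400,346),interpolation=cv2.INTER_CUBIC);b=cv2.resize(b,(400,346),interpolation=cv2.INTER_CUBIC)
cv2.imwrite("pics/z0.png",np.clip(np.hstack([a,b])*1.3,0,255).astype(np.uint8))
```

```text
(no output)
```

View pics/z0.png

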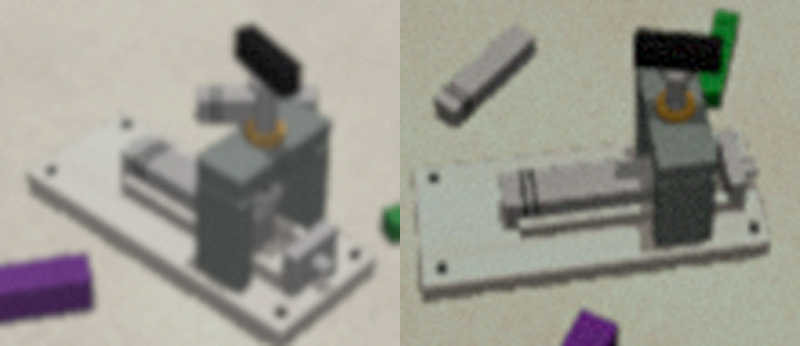

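```bash
cat > h.py <<'E'
import cv2,numpy as np
from cell import sensors, vision
def ray(c,p,z):
    d=c["R"].T@np.array([(p[0]-c["cx"])/c["fx"],(p[1]-c["cy"])/c["fy"],1]);o=-c["R"].T@c["t"]
    return (o+d*(z-o[2])/d[2])
def tri(c1,p1,c2,p2):
    P=[np.diag([c["fx"],c["fy"],1])@np.c_[c["R"],c["t"]] for c in (c1,c2)]
    for M,c in zip(P,(c1,c2)): M[0]+=c["cx"]*M[2];M[1]+=c["cy"]*M[2]
    X=cv2.triangulatePoints(P[0],P[1],np.float64(p1).reshape(2,1),np.float64(p2).reshape(2,1));return (X[:3]/X[3]).ravel()
def proj(c,X):
    q=c["R"]@X+c["t"];return np.array([c["fx"]*q[0]/q[2]+c["cx"],c["fy"]*q[1]/q[2]+c["cy"]])
def dark(im,p,r=4):
    g=im.astype(float).sum(2);x,y=int(round(p[0])),int(round(p[1]));w=g[y-r:y+r+1,x-r:x+r+1];w=np.maximum(np.median(w)*.85-w,0)
    yy,xx=np.mgrid[y-r:y+r+1,x-r:x+r+1];return np.array([(w*xx).sum(),(w*yy).sum()])/w.sum()
def blob(m,n=1):
    k,l,s,c=cv2.connectedComponentsWithStats(m.astype(np.uint8));return sorted([(s[i,4],tuple(c[i].round(1)),l==i) for i in range(1,k)],key=lambda t:-t[0])[:n]
E
python3 - <<'E'
from h import *
np.set_printoptions(precision=4,suppress=True)
S=vision.read_camera("scene");D=vision.read_camera("side")
f=3.636
sc=[(225+x/f,190+y/f) for x,y in [(50,170),(126,124),(280,312),(354,254)]]
sd=[(230+x/f,190+y/f) for x,y in [(41,268),(34,178),(354,228)]]
a=[dark(S["image"],p,3) for p in sc];b=[dark(D["image"],p,3) for p in sd]
print(a,b)
print("scene holes z20",[ray(S,p,.02)[:2] for p in a]);print("side holes",[ray(D,p,.02)[:2] for p in b])
pts={}
for n,c,x0,x1,y0,y1 in (("S",S,280,315,195,235),("D",D,290,325,195,225)):
    hsv=cv2.cvtColor(c["image"],cv2.COLOR_RGB2HSV)
    roi=np.zeros(hsv.shape[:2],bool);roi[y0:y1,x0:x1]=1
    o=blob(roi&(hsv[...,0]>8)&(hsv[...,0]<25)&(hsv[...,1]>120))[0] if 1 else 0
    k=blob(roi&(hsv[...,2]<45))[0]
    ys,xs=np.where(k[2]);r=cv2.minAreaRect(np.c_[xs,ys].astype(np.float32))
    pts[n]=(o[1],k[1]);print(n,"orange",o[:2],"bar",k[:2],r)
print("bush",tri(S,pts["S"][0],D,pts["D"][0]),"bar",tri(S,pts["S"][1],D,pts["D"][1]))
for z in(.05,):
  print("tail S",[ray(S,(225+x/f,190+y/f),z)[:2] for x,y in[(122,150),(152,138)]],"D",[ray(D,(230+x/f,190+y/f),z)[:2] for x,y in[(99,172),(103,200)]])
for n,c,p in(("S",S,(340,170)),("D",D,(228,142))):print(n,ray(c,p,.035))
for n,c,p in(("S",S,(399,190)),("D",D,(295,130))):print(n,ray(c,p,.08))
E
```

```text
[array([238.2864, 236.824 ]), array([259.3921, 223.5543]), array([301.9909, 275.4438]), array([322.3086, 259.6914])] [array([240.9966, 263.1557]), array([238.8026, 238.3215]), array([326.9297, 252.0819])]
scene holes z20 [array([ 0.4806, -0.0645]), array([0.4771, 0.0143]), array([ 0.6955, -0.0557]), array([0.6939, 0.02  ])]
side holes [array([ 0.4834, -0.0644]), array([0.4813, 0.0117]), array([ 0.6988, -0.0583])]
S orange (np.int32(16), (np.float64(297.2), np.float64(227.1))) bar (np.int32(167), (np.float64(298.4), np.float64(206.8))) ((298.5, 206.50001525878906), (21.21320343017578, 8.485280990600586), 45.0)
D orange (np.int32(46), (np.float64(305.2), np.float64(219.7))) bar (np.int32(234), (np.float64(306.2), np.float64(203.9))) ((306.5, 204.0), (10.0, 23.0), 90.0)
bush [ 0.6468 -0.0234  0.1163] bar [ 0.6479 -0.0228  0.1729]
tail S [array([ 0.53  , -0.0373]), array([ 0.5349, -0.0129])] D [array([ 0.5292, -0.013 ]), array([ 0.5302, -0.0366])]
S [0.4644 0.3875 0.035 ]
D [0.4653 0.3726 0.035 ]
S [0.7005 0.3432 0.08  ]
D [0.6709 0.3475 0.08  ]
```

```bash
cat >> h.py <<'E'
from scipy.spatial.transform import Rotation as Ro
C=np.array([.648,-.0215]);YAW=1.8
def cl(x,y=0):
    a=np.radians(YAW);return C+np.array([np.cos(a)*x-np.sin(a)*y,np.sin(a)*x+np.cos(a)*y])/1000
def go(p,yaw):
    o=sensors.get_obs();R=Ro.from_euler("xyz",o["tool_rot"],degrees=True);T=Ro.from_euler("xyz",[180,0,yaw],degrees=True)
    print("now",o["tool_pos"].round(4),o["tool_rot"].round(2),"t",o["time_s"]);print("shift mm",(R.inv().apply(p-o["tool_pos"])*1000).round(1),"rotvec",(R.inv()*T).as_rotvec().round(4))
E
python3 - <<'E'
from h import *
go(np.r_[cl(-142),.23],181.8)
E
```

```text
now [ 0.2636 -0.5938  0.2299] [-179.93    0.     23.94] t 0.2
shift mm [ 4.520e+02 -4.206e+02  3.000e-01] rotvec [-4.0000e-04 -1.6000e-03 -2.7552e+00]
```

Call:
drive_tool(moves=[{"x":45,"y":-42,"rz":-0.18,"fingers":1},{"x":452,"y":-420.6,"rz":-2.755,"fingers":1},{"x":452,"y":-420.6,"rz":-2.755,"fingers":1},{"x":452,"y":-420.6,"rz":-2.755,"fingers":1},{"x":452,"y":-420.6,"rz":-2.755,"fingers":1},{"x":452,"y":-420.6,"rz":-2.755,"fingers":1},{"x":452,"y":-420.6,"rz":-2.755,"fingers":1},{"x":452,"y":-420.6,"rz":-2.755,"fingers":1},{"x":452,"y":-420.6,"rz":-2.755,"fingers":1},{"x":452,"y":-420.6,"rz":-2.755,"fingers":1},{"x":452,"y":-420.6,"rz":-2.755,"fingers":1},{"x":452,"y":-420.6,"rz":-2.755,"fingers":1},{"x":452,"y":-420.6,"rz":-2.755,"fingers":1},{"x":452,"y":-420.6,"rz":-2.755,"fingers":1},{"x":452,"y":-420.6,"rz":-2.755,"fingers":1},{"x":452,"y":-420.6,"rz":-2.755,"fingers":1},{"x":452,"y":-420.6,"rz":-2.755,"fingers":1},{"x":452,"y":-420.6,"rz":-2.755,"fingers":1}])

```text
invalid input at $.moves[0]: expected keys x, y, z, rx, ry, rz, fingers
```

Run:
```python
from h import *
go(np.r_[cl(-142),.05],181.8)
print(sensors.get_obs()["qpos"].round(1),sensors.get_obs()["force"])
c=vision.read_camera("wrist");cv2.imwrite("pics/w1.png",c["image"][:,:,::-1])
```

```text
now [ 0.2636 -0.5938  0.2299] [-179.93    0.     23.94] t 0.2
shift mm [ 452.1 -420.4  180.3] rotvec [-4.0000e-04 -1.6000e-03 -2.7552e+00]
[66.9 18.4 -4.  83.2  1.3 78.5 -3.3] [0.35796535 0.01388634 0.19378311]
```

View pics/w1.png

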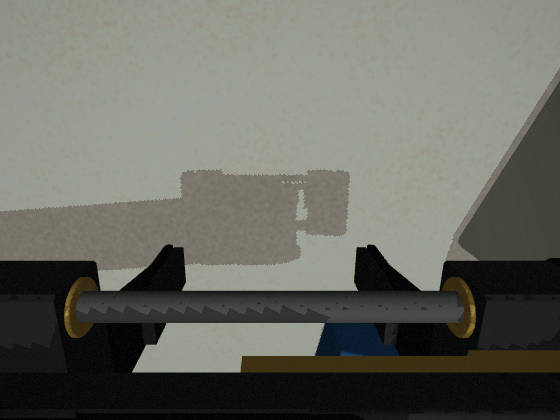

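The call was refused because every key is required. The wrist picture shows only the bench and the gripper's own shadow.

Call:
drive_tool(moves=[{"x":45,"y":-42,"z":0,"rx":0,"ry":0,"rz":-0.18,"fingers":1},{"x":452,"y":-420.5,"z":0,"rx":0,"ry":0,"rz":-2.755,"fingers":1},{"x":452,"y":-420.5,"z":0,"rx":0,"ry":0,"rz":-2.755,"fingers":1},{"x":452,"y":-420.5,"z":0,"rx":0,"ry":0,"rz":-2.755,"fingers":1},{"x":452,"y":-420.5,"z":0,"rx":0,"ry":0,"rz":-2.755,"fingers":1},{"x":452,"y":-420.5,"z":0,"rx":0,"ry":0,"rz":-2.755,"fingers":1},{"x":452,"y":-420.5,"z":0,"rx":0,"ry":0,"rz":-2.755,"fingers":1},{"x":452,"y":-420.5,"z":0,"rx":0,"ry":0,"rz":-2.755,"fingers":1},{"x":452,"y":-420.5,"z":0,"rx":0,"ry":0,"rz":-2.755,"fingers":1},{"x":452,"y":-420.5,"z":0,"rx":0,"ry":0,"rz":-2.755,"fingers":1},{"x":452,"y":-420.5,"z":0,"rx":0,"ry":0,"rz":-2.755,"fingers":1},{"x":452,"y":-420.5,"z":0,"rx":0,"ry":0,"rz":-2.755,"fingers":1},{"x":452,"y":-420.5,"z":0,"rx":0,"ry":0,"rz":-2.755,"fingers":1},{"x":452,"y":-420.5,"z":0,"rx":0,"ry":0,"rz":-2.755,"fingers":1},{"x":452,"y":-420.5,"z":0,"rx":0,"ry":0,"rz":-2.755,"fingers":1},{"x":452,"y":-420.5,"z":0,"rx":0,"ry":0,"rz":-2.755,"fingers":1},{"x":452,"y":-420.5,"z":0,"rx":0,"ry":0,"rz":-2.755,"fingers":1},{"x":452,"y":-420.5,"z":0,"rx":0,"ry":0,"rz":-2.755,"fingers":1}])

```text
time_s: 2.5
tool_pos: [0.5062, -0.0264, 0.2305]
tool_rot: [-180.0, -0.0, -178.3]
force: [0.6, -0.6, 0.5]
grip_width: 0.0005
grasp_force: 0.0
```

Run:
```python
from h import *
go(np.r_[cl(-142),.05],181.8)
print(sensors.get_obs()["qpos"].round(1),sensors.get_obs()["force"])
c=vision.read_camera("wrist");print(c["R"].round(2).tolist(),(-c["R"].T@c["t"]).round(3))
```

```text
now [ 0.5062 -0.0264  0.2305] [-179.99   -0.   -178.28] t 2.5
shift mm [1.000e-01 4.000e-01 1.805e+02] rotvec [-0.0001 -0.     -0.0015]
[ 38.4   2.9 -39.3 101.9   1.9  75.9  90.4] [ 0.55488677 -0.57550335  0.49496821]
[[-0.03, 1.0, 0.0], [0.96, 0.03, 0.29], [0.29, 0.01, -0.96]] [ 0.427 -0.03   0.385]
```

Call:
drive_tool(moves=[{"x":0,"y":0,"z":60,"rx":0,"ry":0,"rz":0,"fingers":1},{"x":0,"y":0,"z":120,"rx":0,"ry":0,"rz":0,"fingers":1},{"x":0,"y":0,"z":160,"rx":0,"ry":0,"rz":0,"fingers":1},{"x":0,"y":0,"z":181,"rx":0,"ry":0,"rz":0,"fingers":1},{"x":0,"y":0,"z":181,"rx":0,"ry":0,"rz":0,"fingers":1},{"x":0,"y":0,"z":181,"rx":0,"ry":0,"rz":0,"fingers":1}])

```text
time_s: 3.3
tool_pos: [0.5071, -0.0264, 0.0506]
tool_rot: [-180.0, 0.1, -178.2]
force: [0.7, 0.2, 0.4]
grip_width: 0.0002
grasp_force: 0.0
```

Run:
```python
from h import *
go(np.r_[cl(-96),.049],181.8)
for n in("scene","side"):
  c=vision.read_camera(n);cv2.imwrite(f"pics/{n}2.png",c["image"][:,:,::-1])
```

```text
now [ 0.5071 -0.0264  0.0506] [-1.7999e+02  9.0000e-02 -1.7823e+02] t 3.3
shift mm [-45.    0.5   1.6] rotvec [-0.0002  0.0016 -0.0005]
```

Call:
drive_tool(moves=[{"x":-5,"y":0.5,"z":1,"rx":0,"ry":0,"rz":0,"fingers":1},{"x":-9,"y":0.5,"z":1,"rx":0,"ry":0,"rz":0,"fingers":1},{"x":-13,"y":0.5,"z":1,"rx":0,"ry":0,"rz":0,"fingers":1},{"x":-17,"y":0.5,"z":1,"rx":0,"ry":0,"rz":0,"fingers":1},{"x":-21,"y":0.5,"z":1,"rx":0,"ry":0,"rz":0,"fingers":1},{"x":-25,"y":0.5,"z":1,"rx":0,"ry":0,"rz":0,"fingers":1},{"x":-28,"y":0.5,"z":1,"rx":0,"ry":0,"rz":0,"fingers":1},{"x":-31,"y":0.5,"z":1,"rx":0,"ry":0,"rz":0,"fingers":1},{"x":-34,"y":0.5,"z":1,"rx":0,"ry":0,"rz":0,"fingers":1},{"x":-36,"y":0.5,"z":1,"rx":0,"ry":0,"rz":0,"fingers":1},{"x":-38,"y":0.5,"z":1,"rx":0,"ry":0,"rz":0,"fingers":1}])

```text
time_s: 4.78
tool_pos: [0.5443, -0.0247, 0.0485]
tool_rot: [-180.0, -0.0, -178.2]
force: [-1.7, 0.2, -0.9]
grip_width: 0.0007
grasp_force: 0.7
```

Call:
drive_tool(moves=[{"x":-1,"y":0,"z":0,"rx":0,"ry":0,"rz":0,"fingers":1},{"x":-2,"y":0,"z":0,"rx":0,"ry":0,"rz":0,"fingers":1},{"x":-3,"y":0,"z":0,"rx":0,"ry":0,"rz":0,"fingers":1},{"x":-4,"y":0,"z":0,"rx":0,"ry":0,"rz":0,"fingers":1},{"x":-5,"y":0,"z":0,"rx":0,"ry":0,"rz":0,"fingers":1}])

```text
time_s: 5.4
tool_pos: [0.5492, -0.0246, 0.0485]
tool_rot: [-180.0, 0.0, -178.2]
force: [-2.3, 1.2, -0.4]
grip_width: 0.0006
grasp_force: 0.7
```

Call:
drive_tool(moves=[{"x":-1,"y":0,"z":0,"rx":0,"ry":0,"rz":0,"fingers":1},{"x":-2,"y":0,"z":0,"rx":0,"ry":0,"rz":0,"fingers":1}])

```text
time_s: 5.65
tool_pos: [0.5502, -0.0245, 0.0485]
tool_rot: [-180.0, -0.1, -178.2]
force: [-6.2, 0.4, 4.3]
grip_width: 0.0005
grasp_force: 3.1
```

Call:
drive_tool(moves=[{"x":-1,"y":0,"z":0,"rx":0,"ry":0,"rz":0,"fingers":1}])

```text
time_s: 5.78
tool_pos: [0.5502, -0.0245, 0.0485]
tool_rot: [-180.0, -0.3, -178.2]
force: [-9.1, -0.7, 6.7]
grip_width: 0.0005
grasp_force: 4.5
```

Call:
drive_tool(moves=[{"x":4,"y":0,"z":0,"rx":0,"ry":0,"rz":0,"fingers":1},{"x":14,"y":0,"z":0,"rx":0,"ry":0,"rz":0,"fingers":1},{"x":24,"y":0,"z":-10,"rx":0,"ry":0,"rz":0,"fingers":1},{"x":30,"y":0,"z":-60,"rx":0,"ry":0,"rz":0,"fingers":1},{"x":30,"y":0,"z":-120,"rx":0,"ry":0,"rz":0,"fingers":1},{"x":30,"y":0,"z":-180,"rx":0,"ry":0,"rz":0,"fingers":-1},{"x":30,"y":0,"z":-190,"rx":0,"ry":0,"rz":0,"fingers":-1},{"x":30,"y":0,"z":-190,"rx":0,"ry":0,"rz":0,"fingers":-1},{"x":30,"y":0,"z":-190,"rx":0,"ry":0,"rz":0,"fingers":-1}])

```text
time_s: 6.9
tool_pos: [0.521, -0.0255, 0.2369]
tool_rot: [180.0, -0.2, -178.2]
force: [0.2, 0.5, -0.7]
grip_width: 0.0329
grasp_force: 0.0
```

Run:
```python
from h import *
I=[]
for n,(x,y) in(("scene",(225,190)),("side",(230,190))):
  c=vision.read_camera(n);cv2.imwrite(f"pics/{n}3.png",c["image"][:,:,::-1])
  I.append(cv2.resize(c["image"][y:y+95,x:x+110,::-1],(400,346),interpolation=cv2.INTER_CUBIC))
c=vision.read_camera("wrist");cv2.imwrite("pics/w3.png",c["image"][:,:,::-1]);np.savez("w3.npz",**c)
b=np.hstack(I);b=np.vstack([b[:300],cv2.resize(np.hstack([c["image"][:,:,::-1]]),(400,300))[:, :].repeat(1,1) if 0 else np.hstack([cv2.resize(c["image"][:,:,::-1],(400,300)),np.zeros((300,400,3),np.uint8)])])
cv2.imwrite("pics/z3.png",np.clip(b*1.3,0,255).astype(np.uint8))
print(sensors.get_obs()["tool_pos"])
```

```text
[ 0.52134634 -0.02535073  0.23698083]
```

View pics/z3.png

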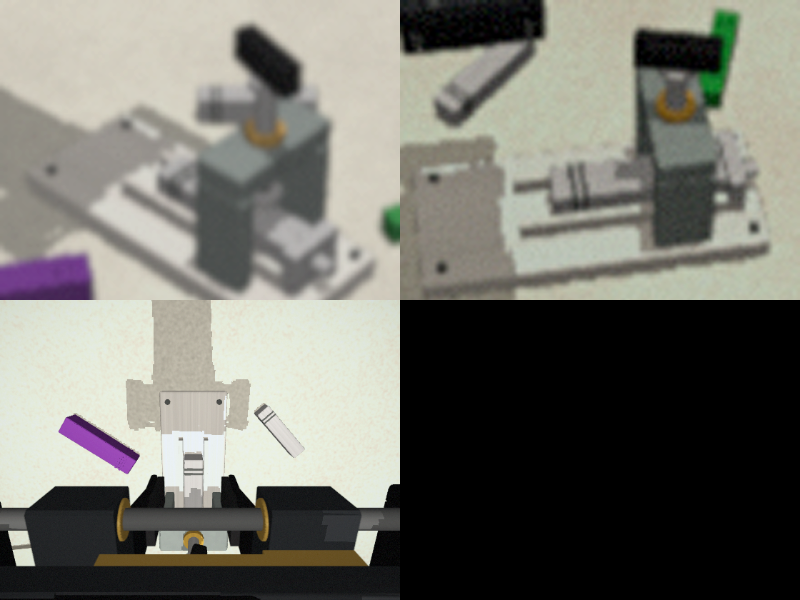

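Run:
```python
from h import *
np.set_printoptions(precision=4,suppress=True)
f=3.636
S=vision.read_camera("scene");D=vision.read_camera("side")
print("tail z50 D",[ray(D,(230+x/f,190+y/f),.05)[:2] for x,y in[(149,163),(150,186)]],"rail ends z34",[ray(D,(230+x/f,190+y/f),.034)[:2] for x,y in[(115,186),(121,232)]])
g=D["image"].astype(float).sum(2)
def edge(v):  # 50% crossings of dark run
    t=200;d=np.where(v<t)[0];a,b=d[0],d[-1]
    return a-(t-v[a])/(v[a-1]-v[a]),b+(t-v[b])/(v[b+1]-v[b])
print(g[196:214,305].astype(int))
E_=[(x,)+edge(np.r_[g[190:211,x],600]) for x in range(298,315)]
for k,z in((1,.185),(2,.161)):
    m=np.polyfit([e[0] for e in E_],[190+e[k] for e in E_],1);P=[ray(D,(x,np.polyval(m,x)),z) for x in(296,317)];d=P[1]-P[0];print("D edge",k,m,np.degrees(np.arctan2(d[1],d[0])),P)
g=S["image"].astype(float).sum(2)
# scene: scan rows; left/right boundaries
E_=[]
for y in range(200,214):
    v=g[y,283:318];
    d=np.where(v<200)[0]
    if len(d): E_.append((y,)+tuple(283+q for q in edge(v)))
print(np.array(E_))
```

```text
tail z50 D [array([ 0.5639, -0.0096]), array([ 0.5628, -0.029 ])] rail ends z34 [array([ 0.5391, -0.0146]), array([ 0.5402, -0.0531])]
[420 412 296 142  13  52  63  30  52  24  14  11  44 186 305 280 214 175]
D edge 1 [  0.0846 172.7748] -13.758078555650984 [array([ 0.6258, -0.0133,  0.185 ]), array([ 0.6717, -0.0245,  0.185 ])]
D edge 2 [  0.0885 182.4626] -13.861208536910052 [array([ 0.6244, -0.0249,  0.161 ]), array([ 0.6709, -0.0364,  0.161 ])]
[[200.     289.7483 297.7722]
 [201.     289.7034 298.8734]
 [202.     289.6454 300.0814]
 [203.     289.5503 301.2976]
 [204.     289.543  302.5488]
 [205.     289.8168 303.7467]
 [206.     290.59   304.9589]
 [207.     291.5833 306.068 ]
 [208.     292.5842 306.6466]
 [209.     293.55   306.7154]
 [210.     294.4588 306.6742]
 [211.     295.4932 306.6917]
 [212.     296.3659 306.7059]
 [213.     297.0862 306.7391]]
```

Run:
```python
from h import *
S=vision.read_camera("scene")
a,b=ray(S,(297.77,200),.184),ray(S,(306.07,207),.184);d=b-a;print(np.degrees(np.arctan2(d[1],d[0])),a,b)
a,b=ray(S,(290.59,206),.160),ray(S,(296.37,212),.160);d=b-a;print(np.degrees(np.arctan2(d[1],d[0])),a,b)
go(np.array([.647,-.0228,.205]),166.2);go(np.array([.647,-.0228,.163]),166.2)
```

```text
-14.1611557002098 [ 0.63912647 -0.01500612  0.184     ] [ 0.67082065 -0.02300312  0.184     ]
-18.31755692918882 [ 0.61998522 -0.017395    0.16      ] [ 0.64571127 -0.02591182  0.16      ]
now [ 0.5218 -0.0253  0.2377] [ 1.7997e+02 -8.0000e-02 -1.7820e+02] t 7.2
shift mm [-125.2   -1.5   32.6] rotvec [ 0.0003 -0.0014  0.2722]
now [ 0.5218 -0.0253  0.2377] [ 1.7997e+02 -8.0000e-02 -1.7820e+02] t 7.2
shift mm [-125.3   -1.5   74.6] rotvec [ 0.0003 -0.0014  0.2722]
```

Call:
drive_tool(moves=[{"x":-40,"y":-1.5,"z":0,"rx":0,"ry":0,"rz":0.09,"fingers":-1},{"x":-85,"y":-1.5,"z":0,"rx":0,"ry":0,"rz":0.18,"fingers":-1},{"x":-115,"y":-1.5,"z":0,"rx":0,"ry":0,"rz":0.272,"fingers":-1},{"x":-125,"y":-1.5,"z":10,"rx":0,"ry":0,"rz":0.272,"fingers":-1},{"x":-125,"y":-1.5,"z":32,"rx":0,"ry":0,"rz":0.272,"fingers":-1},{"x":-125,"y":-1.5,"z":55,"rx":0,"ry":0,"rz":0.272,"fingers":-1},{"x":-125,"y":-1.5,"z":70,"rx":0,"ry":0,"rz":0.272,"fingers":-1},{"x":-125,"y":-1.5,"z":75,"rx":0,"ry":0,"rz":0.272,"fingers":-1},{"x":-125,"y":-1.5,"z":75,"rx":0,"ry":0,"rz":0.272,"fingers":-1}])

```text
time_s: 8.32
tool_pos: [0.6471, -0.023, 0.1637]
tool_rot: [-180.0, 0.0, 166.2]
force: [0.4, 0.7, -1.1]
grip_width: 0.0869
grasp_force: 0.0
```

Run:
```python
from h import *
go(np.array([.647,-.0228,.163]),166.2)
print(sensors.get_obs()["force"],sensors.get_obs()["wrist_torque"])
I=[]
for n,(x,y) in(("scene",(225,150)),("side",(230,150))):
  c=vision.read_camera(n)
  I.append(cv2.resize(c["image"][y:y+110,x:x+110,::-1],(400,400),interpolation=cv2.INTER_CUBIC))
cv2.imwrite("pics/z4.png",np.clip(np.hstack(I)*1.4,0,255).astype(np.uint8))
```

```text
now [ 0.6471 -0.023   0.1637] [-180.      0.    166.22] t 8.325
shift mm [0.1 0.2 0.7] rotvec [-0.0001  0.0001  0.0004]
[ 0.43045914  0.66122733 -1.11530038] [ 0.04059962 -0.11466098 -0.01129863]
```

View pics/z4.png

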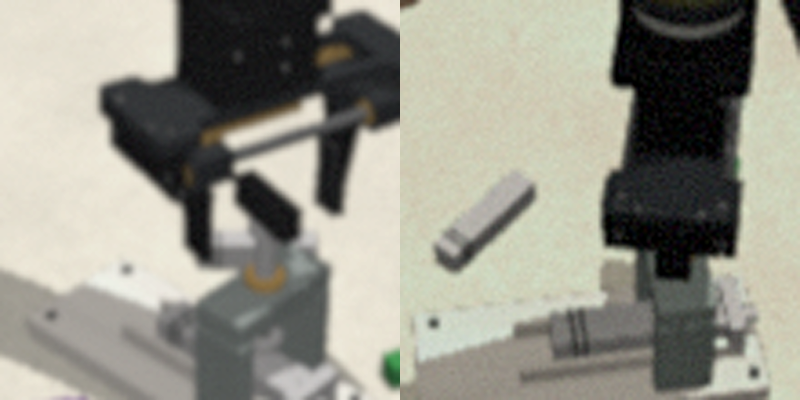

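The bar at scene-crop (268,207) lies between the open fingers and about central, so I'll close gently.

Call:
drive_tool(force=8, moves=[{"x":0,"y":0,"z":0.5,"rx":0,"ry":0,"rz":0,"fingers":1},{"x":0,"y":0,"z":0.5,"rx":0,"ry":0,"rz":0,"fingers":1},{"x":0,"y":0,"z":0.5,"rx":0,"ry":0,"rz":0,"fingers":1},{"x":0,"y":0,"z":0.5,"rx":0,"ry":0,"rz":0,"fingers":1},{"x":0,"y":0,"z":0.5,"rx":0,"ry":0,"rz":0,"fingers":1},{"x":0,"y":0,"z":0.5,"rx":0,"ry":0,"rz":0,"fingers":1},{"x":0,"y":0,"z":0.5,"rx":0,"ry":0,"rz":0,"fingers":1}])

```text
time_s: 9.3
tool_pos: [0.6474, -0.022, 0.1631]
tool_rot: [179.9, 0.0, 166.2]
force: [1.9, 6.1, -1.2]
grip_width: 0.0252
grasp_force: 3.5
```

Run:
```python
from h import *
o=sensors.get_obs();print({k:o[k].round(4) for k in("time_s","tool_pos","tool_rot","force","wrist_torque","grip_width","grasp_force","qpos")})
```

```text
Traceback (most recent call last):
AttributeError: 'float' object has no attribute 'round'
```

Call:
drive_tool(force=8, moves=[{"x":0,"y":1.5,"z":0,"rx":0,"ry":0,"rz":0,"fingers":1},{"x":0,"y":3,"z":0,"rx":0,"ry":0,"rz":0,"fingers":1},{"x":0,"y":3,"z":0,"rx":0,"ry":0,"rz":0,"fingers":1},{"x":0,"y":3,"z":0,"rx":0,"ry":0,"rz":0,"fingers":1}])

```text
time_s: 9.8
tool_pos: [0.6477, -0.0208, 0.163]
tool_rot: [-179.9, -0.0, 166.2]
force: [-0.7, -0.8, -0.2]
grip_width: 0.0231
grasp_force: 8.0
```

Run:
```python
from h import *
o=sensors.get_obs();print({k:np.round(o[k],3) for k in("force","wrist_torque","grip_width","grasp_force")})
I=[]
for n,(x,y) in(("scene",(265,170)),("side",(275,170))):
  c=vision.read_camera(n);cv2.imwrite(f"pics/{n}5.png",c["image"][:,:,::-1])
  I.append(cv2.resize(c["image"][y:y+60,x:x+60,::-1],(400,400),interpolation=cv2.INTER_CUBIC))
cv2.imwrite("pics/z5.png",np.clip(np.hstack(I)*2.,0,255).astype(np.uint8))
```

```text
{'force': array([-0.664, -0.827, -0.174]), 'wrist_torque': array([-0.24 ,  0.026,  0.009]), 'grip_width': np.float64(0.023), 'grasp_force': np.float64(8.0)}
```

View pics/z5.png

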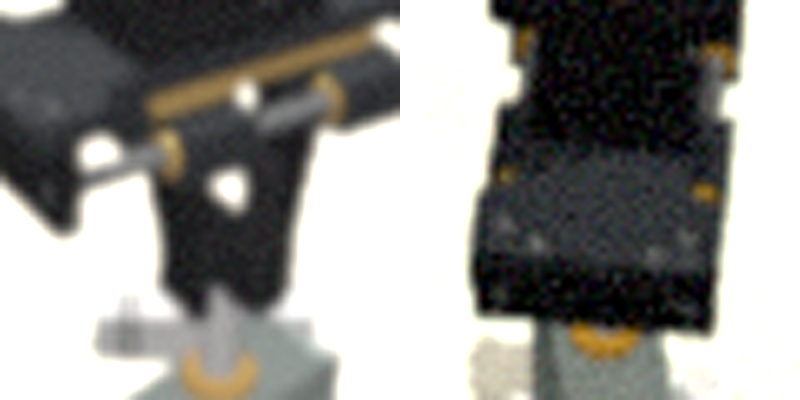

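Call:
drive_tool(force=14, moves=[{"x":0,"y":0,"z":0,"rx":0,"ry":0,"rz":0,"fingers":1},{"x":0,"y":0,"z":0,"rx":0,"ry":0,"rz":0,"fingers":1},{"x":0,"y":0,"z":0,"rx":0,"ry":0,"rz":0,"fingers":1}])

```text
time_s: 10.28
tool_pos: [0.6478, -0.0207, 0.163]
tool_rot: [-179.9, -0.0, 166.2]
force: [-1.7, -2.5, 2.1]
grip_width: 0.023
grasp_force: 14.0
```

Run:
```python
from h import *
for i in range(4):
  o=sensors.get_obs();print({k:np.round(o[k],3).tolist() for k in("force","wrist_torque","grip_width","grasp_force","tool_pos","tool_rot")});vision.read_camera("side")
```

```text
{'force': [-1.734, -2.542, 2.142], 'wrist_torque': [-0.6, 0.303, -0.015], 'grip_width': 0.023, 'grasp_force': 14.0, 'tool_pos': [0.648, -0.021, 0.163], 'tool_rot': [-179.946, -0.004, 166.176]}
{'force': [-1.555, -2.5, 1.734], 'wrist_torque': [-0.701, 0.247, -0.033], 'grip_width': 0.023, 'grasp_force': 14.001, 'tool_pos': [0.648, -0.021, 0.163], 'tool_rot': [-179.946, -0.005, 166.179]}
{'force': [-1.376, -3.46, 2.023], 'wrist_torque': [-0.756, 0.249, -0.01], 'grip_width': 0.023, 'grasp_force': 14.001, 'tool_pos': [0.648, -0.021, 0.163], 'tool_rot': [-179.946, -0.007, 166.179]}
{'force': [-1.468, -3.078, 1.744], 'wrist_torque': [-0.728, 0.233, 0.017], 'grip_width': 0.023, 'grasp_force': 14.001, 'tool_pos': [0.648, -0.021, 0.163], 'tool_rot': [-179.95, -0.003, 166.179]}
```

Call:
drive_tool(force=8, moves=[{"x":0,"y":0,"z":0,"rx":0,"ry":0,"rz":0,"fingers":0},{"x":0,"y":0,"z":0,"rx":0,"ry":0,"rz":0,"fingers":0},{"x":0,"y":0,"z":-4,"rx":0,"ry":0,"rz":0,"fingers":0},{"x":0,"y":0,"z":-8,"rx":0,"ry":0,"rz":0,"fingers":0},{"x":0,"y":0,"z":-8,"rx":0,"ry":0,"rz":0,"fingers":1},{"x":0,"y":0,"z":-8,"rx":0,"ry":0,"rz":0,"fingers":1},{"x":0,"y":0,"z":-8,"rx":0,"ry":0,"rz":0,"fingers":1},{"x":0,"y":0,"z":-8,"rx":0,"ry":0,"rz":0,"fingers":1},{"x":0,"y":0,"z":-8,"rx":0,"ry":0,"rz":0,"fingers":1}])

```text
time_s: 11.6
tool_pos: [0.6477, -0.0207, 0.1709]
tool_rot: [-179.9, -0.0, 166.2]
force: [-0.4, -1.5, 0.0]
grip_width: 0.0157
grasp_force: 8.0
```

Run:
```python
from h import *
for i in range(2):
  o=sensors.get_obs();print({k:np.round(o[k],4).tolist() for k in("force","wrist_torque","grip_width","grasp_force","tool_pos","tool_rot")});vision.read_camera("side")
```

```text
{'force': [-0.3894, -1.5499, 0.008], 'wrist_torque': [-0.2417, -0.0235, 0.0091], 'grip_width': 0.0157, 'grasp_force': 7.999, 'tool_pos': [0.6477, -0.0207, 0.1709], 'tool_rot': [-179.9468, -0.0205, 166.1796]}
{'force': [-0.4873, -2.3751, -0.3892], 'wrist_torque': [-0.2667, 0.1285, 0.0178], 'grip_width': 0.0158, 'grasp_force': 7.999, 'tool_pos': [0.6477, -0.0207, 0.1709], 'tool_rot': [-179.9468, -0.021, 166.1789]}
```

Call:
drive_tool(force=30, moves=[{"x":0,"y":0,"z":0,"rx":0,"ry":0,"rz":0,"fingers":1},{"x":0,"y":0,"z":0,"rx":0,"ry":0,"rz":0,"fingers":1},{"x":0,"y":0,"z":0.35,"rx":0,"ry":0,"rz":0.05,"fingers":1},{"x":0,"y":0,"z":0.7,"rx":0,"ry":0,"rz":0.1,"fingers":1},{"x":0,"y":0,"z":1.05,"rx":0,"ry":0,"rz":0.15,"fingers":1},{"x":0,"y":0,"z":1.4,"rx":0,"ry":0,"rz":0.2,"fingers":1},{"x":0,"y":0,"z":1.75,"rx":0,"ry":0,"rz":0.25,"fingers":1},{"x":0,"y":0,"z":2.1,"rx":0,"ry":0,"rz":0.3,"fingers":1}])

```text
time_s: 12.7
tool_pos: [0.6476, -0.021, 0.1688]
tool_rot: [-179.9, 0.0, 148.9]
force: [-1.0, -3.9, -0.0]
grip_width: 0.0156
grasp_force: 30.0
```

```bash
cat > r.py <<'E'
from h import *
o=sensors.get_obs();print({k:np.round(o[k],4).tolist() for k in("time_s","force","wrist_torque","grip_width","grasp_force","tool_pos","tool_rot")})
R=Ro.from_euler("xyz",o["tool_rot"],degrees=True);print("tool-axes force",R.inv().apply(o["force"]).round(2),"theta if no slip",np.radians(1.8+180-o["tool_rot"][2]).round(3))
E
python3 r.py
```

```text
{'time_s': 12.7, 'force': [-0.9662, -3.9033, -0.004], 'wrist_torque': [-0.6719, 0.2261, 0.1257], 'grip_width': 0.0156, 'grasp_force': 30.0073, 'tool_pos': [0.6476, -0.021, 0.1688], 'tool_rot': [-179.9094, 0.0011, 148.9051]}
tool-axes force [-1.19 -3.84  0.01] theta if no slip 0.574
```

Call:
drive_tool(moves=[{"x":-0.2,"y":-0.5,"z":0.7,"rx":0,"ry":0,"rz":0.1,"fingers":1},{"x":-0.3,"y":-1,"z":1.4,"rx":0,"ry":0,"rz":0.2,"fingers":1},{"x":-0.3,"y":-1,"z":2.1,"rx":0,"ry":0,"rz":0.3,"fingers":1},{"x":-0.3,"y":-1,"z":2.8,"rx":0,"ry":0,"rz":0.4,"fingers":1},{"x":-0.3,"y":-1,"z":3.5,"rx":0,"ry":0,"rz":0.5,"fingers":1},{"x":-0.3,"y":-1,"z":4.2,"rx":0,"ry":0,"rz":0.6,"fingers":1}])

```text
time_s: 13.45
tool_pos: [0.647, -0.0217, 0.1645]
tool_rot: [-179.9, 0.0, 114.5]
force: [-2.7, -3.1, 0.3]
grip_width: 0.0158
grasp_force: 30.0
```

```bash
python3 r.py
```

```text
{'time_s': 13.45, 'force': [-2.7493, -3.0669, 0.2895], 'wrist_torque': [-0.6539, 0.4385, 0.101], 'grip_width': 0.0158, 'grasp_force': 30.0061, 'tool_pos': [0.647, -0.0217, 0.1645], 'tool_rot': [-179.8933, 0.0172, 114.4503]}
tool-axes force [-1.65 -3.77 -0.28] theta if no slip 1.175
```

Call:
drive_tool(moves=[{"x":-0.3,"y":-0.7,"z":0.7,"rx":0,"ry":0,"rz":0.1,"fingers":1},{"x":-0.5,"y":-1.2,"z":1.4,"rx":0,"ry":0,"rz":0.2,"fingers":1},{"x":-0.5,"y":-1.2,"z":2.1,"rx":0,"ry":0,"rz":0.3,"fingers":1},{"x":-0.5,"y":-1.2,"z":2.8,"rx":0,"ry":0,"rz":0.4,"fingers":1}])

```text
time_s: 13.95
tool_pos: [0.6464, -0.0219, 0.1617]
tool_rot: [-179.9, 0.0, 91.6]
force: [-1.6, -1.4, 0.7]
grip_width: 0.0156
grasp_force: 30.0
```

```bash
python3 r.py
```

```text
{'time_s': 13.95, 'force': [-1.575, -1.3861, 0.6583], 'wrist_torque': [-0.3889, 0.3028, 0.1343], 'grip_width': 0.0156, 'grasp_force': 30.0062, 'tool_pos': [0.6464, -0.0219, 0.1617], 'tool_rot': [-179.9481, 0.0079, 91.5615]}
tool-axes force [-1.34 -1.61 -0.66] theta if no slip 1.575
```

```bash
cat > r.py <<'E'
from h import *
T=[];F=[]
for i in range(6):
  o=sensors.get_obs();T.append(o["wrist_torque"][2]);F.append(o["force"]);vision.read_camera("side")
R=Ro.from_euler("xyz",o["tool_rot"],degrees=True);F=np.mean(F,0)
print("t",o["time_s"],"torque",np.round(T,3),"mean",np.mean(T).round(4),"F",F.round(2),"toolF",R.inv().apply(F).round(2),"theta",(np.radians(181.8-o["tool_rot"][2])).round(3),o["tool_pos"].round(4),o["grip_width"])
E
python3 r.py
```

```text
t 14.2 torque [ 0.134  0.009 -0.115 -0.161 -0.149 -0.09 ] mean -0.0618 F [-2.11 -1.54  0.41] toolF [-1.48 -2.16 -0.41] theta 1.571 [ 0.6464 -0.022   0.1618] 0.0157515448851358
```

Call:
drive_tool(moves=[{"x":-0.2,"y":-0.3,"z":0.35,"rx":0,"ry":0,"rz":0.05,"fingers":1},{"x":-0.3,"y":-0.4,"z":0.7,"rx":0,"ry":0,"rz":0.1,"fingers":1},{"x":-0.3,"y":-0.4,"z":1.05,"rx":0,"ry":0,"rz":0.15,"fingers":1},{"x":-0.3,"y":-0.4,"z":1.4,"rx":0,"ry":0,"rz":0.2,"fingers":1}])

```text
time_s: 14.75
tool_pos: [0.6461, -0.022, 0.1604]
tool_rot: [-180.0, -0.0, 80.3]
force: [-1.6, -1.8, 0.3]
grip_width: 0.0162
grasp_force: 30.0
```

```bash
python3 r.py
```

```text
t 15.0 torque [ 0.176  0.067  0.069  0.    -0.02  -0.019] mean 0.0455 F [-2.49 -0.99  0.25] toolF [-1.39 -2.29 -0.25] theta 1.771 [ 0.6461 -0.022   0.1604] 0.015735092231810358
```

Create q.py:
```python
from h import *
o=sensors.get_obs()
print("t",o["time_s"],"Tz",o["wrist_torque"][2].round(4),"F",o["force"].round(2),"theta",(np.radians((181.8-o["tool_rot"][2])%360)).round(3),o["tool_pos"].round(4),"w_yaw",np.round(-np.radians(o["joint_velocities"][6]),3))
```

```text
(no output)
```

Call:
drive_tool(moves=[{"x":-0.2,"y":-0.4,"z":0.35,"rx":0,"ry":0,"rz":0.05,"fingers":1},{"x":-0.2,"y":-0.4,"z":0.7,"rx":0,"ry":0,"rz":0.1,"fingers":1}])

```text
time_s: 15.3
tool_pos: [0.6459, -0.022, 0.1598]
tool_rot: [-180.0, -0.0, 74.5]
force: [-2.8, -0.2, 0.2]
grip_width: 0.0157
grasp_force: 30.0
```

```bash
python3 q.py
```

```text
t 15.3 Tz 0.092 F [-2.76 -0.22  0.15] theta 1.872 [ 0.6459 -0.022   0.1598] w_yaw 0.379
```

Call:
drive_tool(moves=[{"x":0,"y":0,"z":0.35,"rx":0,"ry":0,"rz":0.05,"fingers":1},{"x":0,"y":0,"z":0.7,"rx":0,"ry":0,"rz":0.1,"fingers":1}])

```text
time_s: 15.55
tool_pos: [0.6458, -0.022, 0.159]
tool_rot: [-180.0, -0.0, 68.8]
force: [-3.2, 0.3, 0.1]
grip_width: 0.016
grasp_force: 30.0
```

```bash
python3 q.py
```

```text
t 15.55 Tz 0.1605 F [-3.19  0.26  0.13] theta 1.972 [ 0.6458 -0.022   0.159 ] w_yaw 0.379
```

Call:
drive_tool(moves=[{"x":0,"y":0,"z":0.35,"rx":0,"ry":0,"rz":0.05,"fingers":1},{"x":0,"y":0,"z":0.7,"rx":0,"ry":0,"rz":0.1,"fingers":1}])

```text
time_s: 15.8
tool_pos: [0.6457, -0.0219, 0.1583]
tool_rot: [-180.0, -0.0, 63.1]
force: [-2.9, -1.3, -0.0]
grip_width: 0.0158
grasp_force: 30.0
```

```bash
python3 q.py
```

```text
t 15.8 Tz 0.0901 F [-2.92 -1.31 -0.04] theta 2.072 [ 0.6457 -0.0219  0.1583] w_yaw 0.379
```

Create q.py:
```python
from h import *
o=sensors.get_obs()
th=np.radians((181.8-o["tool_rot"][2])%360)
print("Tz",o["wrist_torque"][2].round(4),"e7",o["effort"].round(3)[[0,4,5,6]],"F",o["force"].round(2),"th",th.round(3),"z",o["tool_pos"][2].round(4))
open("log.txt","a").write(f"{th:.4f} {o['wrist_torque'][2]:.4f} {o['effort'][6]:.4f} {o['time_s']}\n")
```

```text
(no output)
```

Call:
drive_tool(moves=[{"x":-0.2,"y":-0.4,"z":0.35,"rx":0,"ry":0,"rz":0.05,"fingers":1}])

```text
time_s: 15.92
tool_pos: [0.6455, -0.0219, 0.158]
tool_rot: [-180.0, -0.0, 60.2]
force: [-1.9, 0.3, -0.9]
grip_width: 0.0158
grasp_force: 30.0
```

```bash
python3 q.py
```

```text
Tz 0.1232 e7 [ 0.133 -0.138 -0.716  0.269] F [-1.85  0.27 -0.87] th 2.122 z 0.158
```

Call:
drive_tool(moves=[{"x":-0.2,"y":-0.3,"z":0.35,"rx":0,"ry":0,"rz":0.05,"fingers":1}])

```text
time_s: 16.05
tool_pos: [0.6454, -0.0218, 0.1577]
tool_rot: [180.0, -0.0, 57.3]
force: [-2.0, -0.4, -0.7]
grip_width: 0.0155
grasp_force: 30.0
```

```bash
python3 q.py
```

```text
Tz 0.1555 e7 [ 0.214 -0.124 -0.526  0.268] F [-2.03 -0.42 -0.65] th 2.172 z 0.1577
```

Call:
drive_tool(moves=[{"x":0,"y":0,"z":0.35,"rx":0,"ry":0,"rz":0.05,"fingers":1}])

```text
time_s: 16.18
tool_pos: [0.6453, -0.0218, 0.1574]
tool_rot: [180.0, -0.0, 54.5]
force: [-1.5, -0.9, -1.1]
grip_width: 0.0157
grasp_force: 30.0
```

```bash
python3 q.py
```

```text
Tz 0.107 e7 [ 0.246 -0.099 -0.679  0.27 ] F [-1.45 -0.92 -1.11] th 2.222 z 0.1574
```

Call:
drive_tool(moves=[{"x":0,"y":0,"z":0.35,"rx":0,"ry":0,"rz":0.05,"fingers":1}])

```text
time_s: 16.3
tool_pos: [0.6453, -0.0217, 0.157]
tool_rot: [-180.0, -0.0, 51.6]
force: [-2.3, -0.6, -0.9]
grip_width: 0.0157
grasp_force: 30.0
```

```bash
python3 q.py
```

```text
Tz 0.1149 e7 [ 0.272 -0.08  -0.734  0.27 ] F [-2.33 -0.61 -0.86] th 2.272 z 0.157
```

Call:
drive_tool(moves=[{"x":0,"y":0,"z":0.35,"rx":0,"ry":0,"rz":0.05,"fingers":1}])

```text
time_s: 16.42
tool_pos: [0.6453, -0.0217, 0.1566]
tool_rot: [-180.0, -0.0, 48.8]
force: [-1.9, -0.9, -0.1]
grip_width: 0.0156
grasp_force: 30.0
```

```bash
python3 q.py
```

```text
Tz 0.1299 e7 [ 0.306 -0.058 -0.78   0.27 ] F [-1.91 -0.91 -0.13] th 2.322 z 0.1566
```

Call:
drive_tool(moves=[{"x":0,"y":0,"z":0.35,"rx":0,"ry":0,"rz":0.05,"fingers":1}])

```text
time_s: 16.55
tool_pos: [0.6452, -0.0217, 0.1563]
tool_rot: [-180.0, -0.0, 45.9]
force: [-2.7, -0.3, -0.2]
grip_width: 0.0158
grasp_force: 30.0
```

```bash
python3 q.py
```

```text
Tz 0.1028 e7 [ 0.343 -0.035 -0.822  0.271] F [-2.68 -0.29 -0.22] th 2.372 z 0.1563
```

Call:
drive_tool(moves=[{"x":0,"y":-0.2,"z":0.35,"rx":0,"ry":0,"rz":0.05,"fingers":1},{"x":0,"y":-0.4,"z":0.7,"rx":0,"ry":0,"rz":0.1,"fingers":1}])

```text
time_s: 16.8
tool_pos: [0.645, -0.0216, 0.1556]
tool_rot: [-180.0, -0.0, 40.2]
force: [-1.4, 0.4, -0.2]
grip_width: 0.0159
grasp_force: 30.0
```

```bash
python3 q.py
```

```text
Tz 0.144 e7 [ 0.165 -0.162 -0.672  0.266] F [-1.41  0.37 -0.2 ] th 2.472 z 0.1556
```

Call:
drive_tool(moves=[{"x":0,"y":0,"z":0.35,"rx":0,"ry":0,"rz":0.05,"fingers":1},{"x":0,"y":0,"z":0.7,"rx":0,"ry":0,"rz":0.1,"fingers":1}])

```text
time_s: 17.05
tool_pos: [0.645, -0.0214, 0.1549]
tool_rot: [-180.0, -0.0, 34.4]
force: [-1.7, -0.3, 0.6]
grip_width: 0.0159
grasp_force: 30.0
```

```bash
python3 q.py
```

```text
Tz 0.1519 e7 [ 0.324 -0.074 -0.789  0.251] F [-1.66 -0.27  0.59] th 2.572 z 0.1549
```

Call:
drive_tool(moves=[{"x":0,"y":0,"z":0.35,"rx":0,"ry":0,"rz":0.05,"fingers":1},{"x":0,"y":0,"z":0.7,"rx":0,"ry":0,"rz":0.1,"fingers":1}])

```text
time_s: 17.3
tool_pos: [0.6449, -0.0213, 0.1542]
tool_rot: [-180.0, -0.0, 28.7]
force: [-2.3, 0.5, -0.5]
grip_width: 0.016
grasp_force: 30.0
```

```bash
python3 q.py
```

```text
Tz 0.0954 e7 [ 0.43  -0.025 -0.855  0.237] F [-2.27  0.48 -0.46] th 2.672 z 0.1542
```

Call:
drive_tool(moves=[{"x":0,"y":0,"z":0.35,"rx":0,"ry":0,"rz":0.05,"fingers":1},{"x":0,"y":0,"z":0.7,"rx":0,"ry":0,"rz":0.1,"fingers":1}])

```text
time_s: 17.55
tool_pos: [0.6448, -0.0212, 0.1535]
tool_rot: [-179.9, -0.0, 23.0]
force: [-2.1, -0.2, -1.2]
grip_width: 0.0153
grasp_force: 30.0
```

```bash
python3 q.py
```

```text
Tz 0.187 e7 [ 0.543  0.025 -0.911  0.224] F [-2.07 -0.19 -1.17] th 2.772 z 0.1535
```

Call:
drive_tool(moves=[{"x":0,"y":0,"z":0.35,"rx":0,"ry":0,"rz":0.05,"fingers":1}])

```text
time_s: 17.68
tool_pos: [0.6448, -0.0211, 0.1532]
tool_rot: [-179.9, -0.0, 20.1]
force: [-2.2, 0.3, 0.4]
grip_width: 0.016
grasp_force: 30.0
```

```bash
python3 q.py
```

```text
Tz 0.1673 e7 [ 0.601  0.052 -0.935  0.217] F [-2.21  0.29  0.36] th 2.822 z 0.1532
```

Call:
drive_tool(moves=[{"x":0,"y":0,"z":0.35,"rx":0,"ry":0,"rz":0.05,"fingers":1}])

```text
time_s: 17.8
tool_pos: [0.6448, -0.0211, 0.1528]
tool_rot: [-179.9, -0.0, 17.3]
force: [-2.3, 0.9, 0.3]
grip_width: 0.0157
grasp_force: 30.0
```

```bash
python3 q.py
```

```text
Tz 0.2164 e7 [ 0.66   0.078 -0.957  0.21 ] F [-2.3   0.86  0.28] th 2.872 z 0.1528
```

Call:
drive_tool(moves=[{"x":0,"y":0,"z":0.35,"rx":0,"ry":0,"rz":0.05,"fingers":1}])

```text
time_s: 17.92
tool_pos: [0.6448, -0.021, 0.1525]
tool_rot: [-179.9, -0.0, 14.4]
force: [-2.5, 0.4, 0.5]
grip_width: 0.016
grasp_force: 30.0
```

```bash
python3 q.py
python3 - <<'E'
import numpy as np
a=np.loadtxt("log.txt")
print(a)
b=a[:6,1].mean();print("Tz base",b)
s=a[:,0]>2.5
m=np.polyfit(a[s,0],a[s,2],1);print(m,"touch",(a[:6,2].mean()-m[1])/m[0])
E
```

```text
Tz 0.1734 e7 [ 0.72   0.105 -0.977  0.203] F [-2.54  0.38  0.5 ] th 2.922 z 0.1525
[[ 2.1223  0.1232  0.2692 15.925 ]
 [ 2.1722  0.1555  0.2681 16.05  ]
 [ 2.2222  0.107   0.2696 16.175 ]
 [ 2.2721  0.1149  0.2699 16.3   ]
 [ 2.3221  0.1299  0.2703 16.425 ]
 [ 2.3721  0.1028  0.2707 16.55  ]
 [ 2.4722  0.144   0.2665 16.8   ]
 [ 2.5721  0.1519  0.251  17.05  ]
 [ 2.672   0.0954  0.2373 17.3   ]
 [ 2.7718  0.187   0.2237 17.55  ]
 [ 2.8217  0.1673  0.2169 17.675 ]
 [ 2.8717  0.2164  0.21   17.8   ]
 [ 2.9216  0.1734  0.2032 17.925 ]]
Tz base 0.12221666666666665
[-0.13673053  0.6026753 ] touch 2.4357541987887887
```

Call:
drive_tool(moves=[{"x":0,"y":0,"z":0.3,"rx":0,"ry":0,"rz":0.04,"fingers":1},{"x":0,"y":0,"z":0.55,"rx":0,"ry":0,"rz":0.08,"fingers":1}])

```text
time_s: 18.18
tool_pos: [0.6448, -0.0209, 0.1519]
tool_rot: [-179.9, 0.0, 9.8]
force: [-1.7, 0.2, -0.6]
grip_width: 0.0161
grasp_force: 30.0
```

```bash
python3 q.py
```

```text
Tz 0.2086 e7 [ 0.757  0.139 -1.001  0.112] F [-1.74  0.15 -0.58] th 3.001 z 0.1519
```

Call:
drive_tool(force=10, moves=[{"x":0,"y":0,"z":0,"rx":0,"ry":0,"rz":0,"fingers":1},{"x":0,"y":0,"z":0,"rx":0,"ry":0,"rz":0,"fingers":1},{"x":0,"y":0,"z":0,"rx":0,"ry":0,"rz":0,"fingers":-1},{"x":0,"y":0,"z":0,"rx":0,"ry":0,"rz":0,"fingers":-1},{"x":0,"y":0,"z":0,"rx":0,"ry":0,"rz":0,"fingers":-1},{"x":0,"y":0,"z":0,"rx":0,"ry":0,"rz":0,"fingers":-1},{"x":0,"y":0,"z":0,"rx":0,"ry":0,"rz":0,"fingers":-1},{"x":0,"y":0,"z":-10,"rx":0,"ry":0,"rz":0,"fingers":-1},{"x":0,"y":0,"z":-40,"rx":0,"ry":0,"rz":0,"fingers":-1},{"x":0,"y":0,"z":-80,"rx":0,"ry":0,"rz":0,"fingers":-1},{"x":-30,"y":0,"z":-110,"rx":0,"ry":0,"rz":0,"fingers":-1},{"x":-70,"y":0,"z":-120,"rx":0,"ry":0,"rz":0,"fingers":-1},{"x":-120,"y":0,"z":-120,"rx":0,"ry":0,"rz":0,"fingers":-1},{"x":-150,"y":0,"z":-120,"rx":0,"ry":0,"rz":0,"fingers":-1},{"x":-150,"y":0,"z":-120,"rx":0,"ry":0,"rz":0,"fingers":-1}])

```text
time_s: 20.05
tool_pos: [0.4959, -0.0484, 0.2735]
tool_rot: [179.9, -0.1, 9.7]
force: [0.2, 0.4, 0.1]
grip_width: 0.087
grasp_force: 0.0
```

Run:
```python
from h import *
np.set_printoptions(precision=4,suppress=True)
I=[]
for n,(x,y) in(("scene",(225,190)),("side",(230,190))):
  c=vision.read_camera(n);cv2.imwrite(f"pics/{n}6.png",c["image"][:,:,::-1])
  I.append(cv2.resize(c["image"][y:y+95,x:x+110,::-1],(400,346),interpolation=cv2.INTER_CUBIC))
cv2.imwrite("pics/z6.png",np.clip(np.hstack(I)*1.4,0,255).astype(np.uint8))
```

```text
(no output)
```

View pics/z6.png

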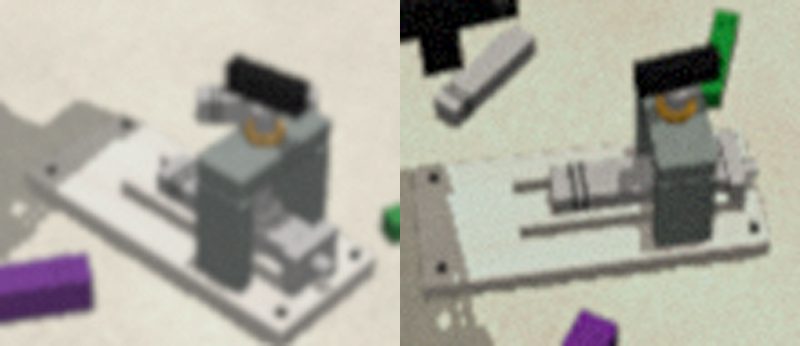

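The bar is now lower and turned about half a turn, at side crop (677,70). The cartridge tail is still at side crop (550,165), so it is home, and the gripper is clear of everything.

```bash
python3 -c "
from cell import workorder
print(workorder.sign_off())"
```

```text
the job is handed in; nothing more can be done
None
```

The job is handed in at about 20 s of the 72 s: the cartridge is home against the stop, the T-knob is screwed down to an estimated 12 N on the pad (inferred from the turning torque, not measured directly), and the gripper is released and clear. My first closing gripped the knob's hub below the bar for about 1 s, with about 2 N along the stem, before I re-gripped on the bar.

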